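# Confirm two picks and close the order

### The arm

A 7-joint arm with a two-finger parallel gripper is mounted at the origin on the work surface. World frame = base frame: x ahead of the robot, y to its left, z up, the work surface at z = 0. Lengths are in mm, angles in rad, forces in N, time in s.
With the tool pointing down it reaches from about 400 to 875 mm from the base axis. Payload 4.4 kg.
Tool frame: the origin (TCP) lies where the fingers leave the gripper's body, on its centre line; the fingertips stand 73 mm ahead of it and the grasp point (between the pads) lies 54 mm ahead of it; z points along the fingers, y is the line along which they close (so a half turn about z gives the same grasp; the last joint's range is limited). The gripper opens to 85 mm and grips with 20 to 120 N. Pads are 22 mm wide; open, the fingers measure 114 mm over their backs; the gripper's body (76 mm by 85 mm) begins 54 mm behind the grasp point. The pads swing forward as they close: fully open they stand 13 mm farther back than shut.
Start: joints at [1.075, 0.628, 0.038, 1.517, -0.027, 0.996, -0.02], TCP at [270.873, -590.884, 303.913] pointing down, gripper open.
Joint ranges: [-3.06, 3.06], [-0.37, 2.12], [-1.25, 1.32], [0.18, 2.47], [-1.1, 4.24], [0.23, 1.98], [-2.94, 2.94]. Speed limits (rad/s): [2.57, 2.57, 3.14, 3.14, 3.14, 3.14, 3.14].

### API

Orientations are given as [roll, pitch, yaw] about the fixed x, y, z axes, in that order (R = Rz(yaw) Ry(pitch) Rx(roll)).
In Python, from cell import ctrl gives the robot as it stands.
- The arm moves only by the tool send_rows, never from a script. Its argument "rows" is a list that holds one entry, the list of rows, each a list of 6 numbers: the shift along the tool's x, y, z in cm, then the turn, a rotation vector about the tool's x, y, z in rad. In form: [[[tx, ty, tz, wx, wy, wz], ...]]. A call has 1 to 10 rows; each row is the pose to reach, as a shift and turn from the pose commanded when the call began, along the tool's axes at that moment; what a row does not reach only later rows make up. A row lasts 1/10 s, in which the tool goes at most 50 mm and 8.59 degrees, less where a joint would pass 70% of its speed; a pose out of reach is approached as far as the arm can. A call with a gripper value outside its range is refused whole. "grip" is the closure in counts, from 0 (fully open) to 255 (shut), set as the call begins (left out, the last holds). The fingers move at their own pace and stop on an object; the grip force is fixed at half the most. Time passes only in rows, so rows that repeat a pose let the fingers close. It gives the time, the measured TCP pose, the force, the opening and the grip force at its end, in the units of the state.
- ctrl.read_state(): the state, without advancing time (a new reading comes with each control period).
- ctrl.get_image(name): name is "scene" or "side" or "wrist"; returns a dict with "pixels" (384x512x3 uint8, red, green, blue), "fx", "fy", "cx", "cy" (pixels), "D" ([k1, k2, p1, p2, k3] as OpenCV has them; the pictures are not rectified), "extrinsics" (4x4, takes a point from camera to world coordinates); the wrist camera has in their place "mount" (4x4, takes a point from camera to tool coordinates, whose origin is the TCP and whose axes are the flange's). Camera axes: x right, y up, looking along -z (the intrinsics and any distortion apply to the point x, -y, -z); pixel columns grow to the right and rows downward; lengths in mm; the calibration is good to about 2 mm. A picture is of the moment at which its call begins: read the wrist's pose just before it. There is no depth.
- ctrl.finish_job(): hands the job in; it is judged then, once.
The state is a dict: "clock": time; "qpos": joint angles; "qd": joint speeds; "tau": joint torques, N m; "eef_pos": TCP position; "tool_rot": TCP orientation; "force": force on the tool from outside, world axes, zero at the start; "torque": the same for the moment, N m; "width": finger opening in mm; "gripper_force": force on a finger pad.
Only numpy, scipy, OpenCV 4.12 (cv2) and the standard library are available. Lean on these libraries where they do the work, as an engineer would, in place of code of your own. Each camera call takes 0.05 s, during which the arm holds its last target. There are 200 camera calls.

### The job

Book out a repair kit at the parts bench: press the pick key on the front of the spark plug bin fully down so that it stays down, then the pick key of the bearing bin in the same way, and then press the console's wide bar all the way in for a moment and let it come back up. Leave the carton bin's key and the console's small round key unpressed. Just touch the keys: do not pick up, tip or shove aside the bins or any other thing on the table.

Things in the scene. Friction and masses are not known exactly. Their poses are not given: they have to be found in the camera images.
- bin_plugs: Loose translucent white stock bin, 1.5 kg, on the 4 mm mat, full of spark plugs (slim, steel and white, 80 mm long). Its x from -60 to +140 mm, 112 mm wide, front lip 45 and back 100 mm high. A black key block on its front (x -130 to -60 mm, 64 mm wide, 40 mm high) carries its pick key at x = -100 mm. Origin: on the underside; x points from key to bin, away from the robot; z up.
- bin_bearings: Loose translucent white stock bin, 1.5 kg, on the 4 mm mat, full of ball bearings (flat steel rings, 52 mm across). Its x from -60 to +140 mm, 112 mm wide, front lip 45 and back 100 mm high. A black key block on its front (x -130 to -60 mm, 64 mm wide, 40 mm high) carries its pick key at x = -100 mm. Origin: on the underside; x points from key to bin, away from the robot; z up.
- bin_cartons: Loose translucent white stock bin, 1.5 kg, on the 4 mm mat, full of small brown cardboard cartons (56 x 48 mm). Its x from -60 to +140 mm, 112 mm wide, front lip 45 and back 100 mm high. A black key block on its front (x -130 to -60 mm, 64 mm wide, 40 mm high) carries its pick key at x = -100 mm. Origin: on the underside; x points from key to bin, away from the robot; z up.
- key_plugs_top (a point): Centre of the top face of the pick key of the spark plug bin: a plain grey round cap, 34 mm across, whose top stands 14 mm above its block (58 mm above the table) when up and 7 mm lower when down. Moves with the key.
- key_plugs (a joint): Pick key of the spark plug bin: 0 = up, 0.007 m = fully down. It starts within 1 mm of up. A stiff key without a spring: it yields at about 3 N, moves straight down in the bin's frame and stays at whatever depth it is left; over 5 mm counts as pressed.
- key_bearings_top (a point): Centre of the top face of the pick key of the bearing bin: a plain grey round cap, 34 mm across, whose top stands 14 mm above its block (58 mm above the table) when up and 7 mm lower when down. Moves with the key.
- key_bearings (a joint): Pick key of the bearing bin: 0 = up, 0.007 m = fully down. It starts within 1 mm of up. A stiff key without a spring: it yields at about 3 N, moves straight down in the bin's frame and stays at whatever depth it is left; over 5 mm counts as pressed.
- key_cartons_top (a point): Centre of the top face of the pick key of the carton bin (to be left alone): a plain grey round cap, 34 mm across, whose top stands 14 mm above its block (58 mm above the table) when up and 7 mm lower when down. Moves with the key.
- key_cartons (a joint): Pick key of the carton bin, to be left alone: 0 = up, 0.007 m = fully down. It starts within 1 mm of up. A stiff key without a spring: it yields at about 3 N, moves straight down in the bin's frame and stays at whatever depth it is left; over 5 mm counts as pressed.
- console: Order console, a grey box fixed to the table at the robot's left: 170 (x) x 130 (y) x 45 mm high. Origin: centre of its underside; its front faces its own -x. On its top: the wide bar key at the front, a small round key and a flat screen at the back.
- bar_top (a point): Centre of the top of the console's wide bar key: black, 80 mm long (console y) by 30 mm; 45 mm in front of the console's centre; its top stands 57 mm above the table when up. Moves with the bar.
- bar (a joint): Wide bar key: 0 = up, 0.006 m = fully in. Spring-loaded: about 1 N to start and 5 N fully in; comes back up when released.
- void_top (a point): Centre of the top of the console's small round key (cancels the order; to be left alone): black, 24 mm across, top 55 mm above the table, 97 mm from the bar's centre.
- void (a joint): Small round key of the console: 0 = up, 0.006 m = fully in, sprung like the bar. To be left alone.
- small_carton: Loose closed cardboard carton, 65 x 42 x 30 mm, on the mat between two key blocks. Origin: centre of its underside.
- collar: Loose steel spacer ring, 52 mm across, 18 mm high, 25 mm bore, lying on the mat between two key blocks. Origin: centre of its underside.
- tin: Loose small can, 56 mm across, 55 mm high, at the right of the mat. Origin: centre of its underside.
- driver: Loose black-handled screwdriver, 170 mm long lying near the robot, in front of the mat and console. Origin: under the tool.
- tape: Loose black tape measure, 62 x 58 x 32 mm, near the robot's right. Origin: centre of its underside.
- mug: Loose white mug, 76 mm across, 85 mm high, its handle at the side, behind the console. Origin: centre of its underside.
There are look-alikes about, which are no part of the job. Of the things that look like the console, the largest one is meant.

How it is judged:
By the outcome, as a careful person would: the job done as asked, in the order asked, and still so for the second after the job is handed in, with the robot touching nothing.
It also fails if it takes over 45 s, if anything falls off the work surface, if the arm or the gripper's body presses on something with over 40 N, if the wrist force passes 120 N, or if a joint passes its speed limit or range.

## Working session

There is one attempt and no reset: what is moved stays moved. The work goes in short steps, Python scripts to look and compute and a tool call to move; the robot and the scene stay as the last step left them, time stands still between calls to the robot, and variables do not carry over. Pictures are saved under pics/ and viewed, at most 10 in all, crops included, and the job is handed in when it is done.

Besides the shell and the picture viewer there is one more tool, called after "Request:" by a JSON object that holds its "method" and its "body", one argument or row to a line. send_rows: Moves the arm, as the interface text tells. Its arguments: {"type":"object","properties":{"rows":{"type":"array","items":{"type":"array","items":{"type":"array","items":{"type":"number"}}}},"grip":{"type":"number"}},"required":["rows"]}

```bash
mkdir -p pics; cat > h.py <<'E'
import numpy as np, cv2
from cell import ctrl
def grab(n,f):
    s=ctrl.read_state(); im=ctrl.get_image(n)
    cv2.imwrite(f'pics/{f}.png',im['pixels'][:,:,::-1])
    np.savez(f'pics/{f}.npz',T=np.array(im.get('extrinsics',im.get('mount'))),K=[im[k] for k in('fx','fy','cx','cy')],D=im['D'],pos=s['eef_pos'],rot=s['tool_rot'])
    return im
def ray(f,uv):
    d=np.load(f'pics/{f}.npz');fx,fy,cx,cy=d['K']
    K=np.array([[fx,0,cx],[0,fy,cy],[0,0,1.]])
    p=cv2.undistortPoints(np.array(uv,float).reshape(-1,1,2),K,d['D'])[:,0]
    v=np.c_[p[:,0],-p[:,1],-np.ones(len(p))]
    T=d['T']
    if 'wrist' in f:
        from scipy.spatial.transform import Rotation as R
        M=np.eye(4);M[:3,:3]=R.from_euler('xyz',d['rot']).as_matrix();M[:3,3]=d['pos'];T=M@T
    return T[:3,3],v@T[:3,:3].T
def onz(f,uv,z):
    o,v=ray(f,uv); return o+v*((z-o[2])/v[:,2:])
E
python3 - <<'E'
from h import *
a=grab('scene','scene1')['pixels'];b=grab('side','side1')['pixels']
print(ctrl.read_state())
for f in('scene1','side1'): print(np.load(f'pics/{f}.npz')['T'].round(2))
E
```

```text
{'clock': 0.1, 'qpos': array([ 1.07519742,  0.62925872,  0.03845756,  1.51825824, -0.02696405,
        0.99630726, -0.01999934]), 'qd': array([ 1.14383423e-03, -1.40188430e-03,  4.45326879e-04, -1.58765445e-03,
        9.71045917e-05, -9.21984734e-04,  1.39074004e-03]), 'tau': array([ 3.02447334e-03, -5.64524889e+01,  1.23011682e+00, -1.93970650e+01,
        1.11379620e-02,  5.42835143e-03, -1.99425398e-05]), 'eef_pos': array([ 270.68179445, -590.48135031,  303.08101337]), 'tool_rot': array([-3.13988018e+00,  5.50754337e-05,  4.29809040e-01]), 'force': array([-0.43642554, -0.1219307 ,  0.09742851]), 'torque': array([-0.04887027, -0.03358786,  0.02549177]), 'gripper_force': 0.0, 'width': 85.25433296685627}
[[ 1.00000e-01 -6.90000e-01  7.20000e-01  1.35854e+03]
 [ 1.00000e+00  8.00000e-02 -6.00000e-02 -4.56800e+01]
 [-2.00000e-02  7.20000e-01  6.90000e-01  9.24170e+02]
 [ 0.00000e+00  0.00000e+00  0.00000e+00  1.00000e+00]]
[[-8.6000e-01  3.3000e-01 -3.9000e-01 -7.2150e+01]
 [-5.1000e-01 -5.6000e-01  6.5000e-01  9.8003e+02]
 [-1.0000e-02  7.6000e-01  6.5000e-01  9.9279e+02]
 [ 0.0000e+00  0.0000e+00  0.0000e+00  1.0000e+00]]
```

View pics/scene1.png

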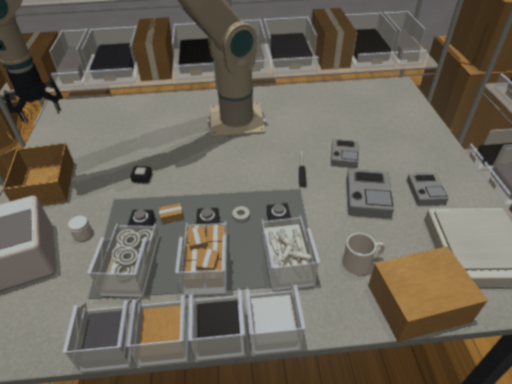

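View pics/side1.png

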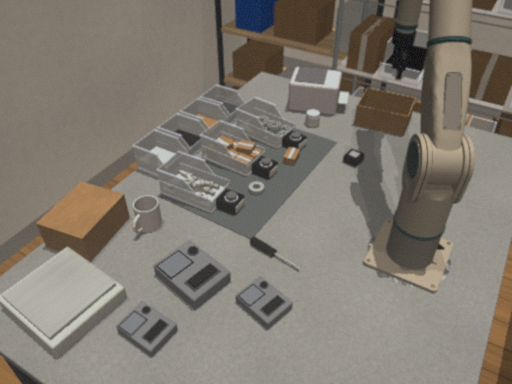

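The scene view shows, left to right, the bearing key at about (143,215), the carton key at (207,213) and the plug key at (279,209). The largest console is at about (370,193). I'll enlarge these for exact pixels.

```bash
python3 - <<'E'
from h import *
a=cv2.imread('pics/scene1.png');b=cv2.imread('pics/side1.png')
c=lambda i,u,v,w,h:cv2.resize(i[v:v+h,u:u+w],(w*6,h*6),interpolation=cv2.INTER_CUBIC)
o=np.vstack([np.hstack([c(a,120,195,44,44),c(a,258,190,44,44),c(a,186,195,44,44)]),
 np.hstack([c(a,340,160,66,56),c(b,150,235,66,56)])[:,:792]])
cv2.imwrite('pics/crop1.png',o);print(o.shape)
for n,p in(('pl',(279,208)),('be',(143,214)),('ca',(207,212))):print(n,onz('scene1',[p],58))
for n,p in(('pl',(231,198)),('be',(294,138)),('ca',(264,163))):print(n,onz('side1',[p],58))
E
```

```text
(600, 792, 3)
pl [[550.23846622  89.44179656  58.        ]]
be [[ 528.82405487 -304.60047019   58.        ]]
ca [[ 542.12601392 -119.68871377   58.        ]]
pl [[535.67928494 105.51089589  58.        ]]
be [[ 517.20546767 -286.25160906   58.        ]]
ca [[ 536.55898842 -101.01577864   58.        ]]
```

View pics/crop1.png

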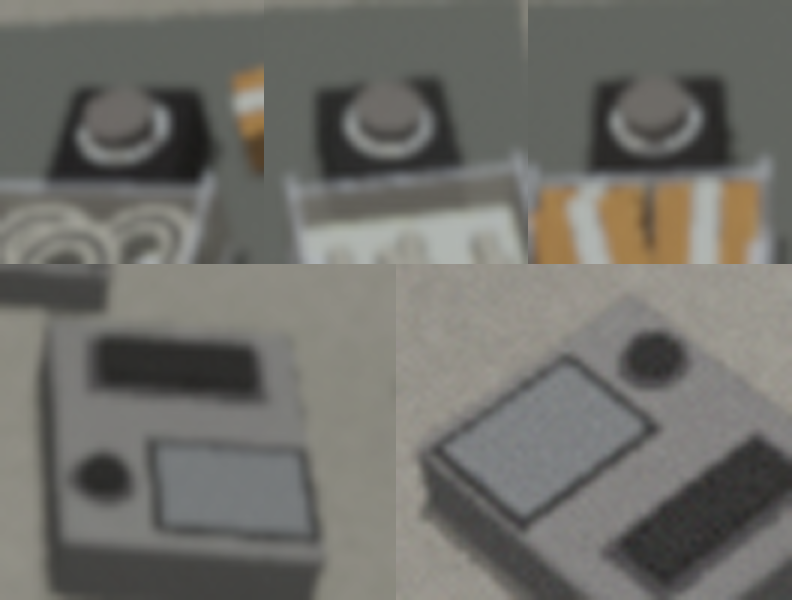

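Request:
{"method": "send_rows", "body": {
  "rows": [
    [[49.3,-52.2,5,0,0,0.43],[49.3,-52.2,5,0,0,0.43],[49.3,-52.2,5,0,0,0.43],[49.3,-52.2,5,0,0,0.43],[49.3,-52.2,5,0,0,0.43],[49.3,-52.2,5,0,0,0.43],[49.3,-52.2,5,0,0,0.43],[49.3,-52.2,5,0,0,0.43],[49.3,-52.2,5,0,0,0.43],[49.3,-52.2,5,0,0,0.43]]
  ],
  "grip": 255
}}

```text
clock: 1.1
eef_pos: [431.3, -116.6, 269.1]
tool_rot: [3.142, -0.0, -0.0]
force: [1.1, 0.3, 0.3]
width: 0.3
gripper_force: 0.0
```

```bash
python3 - <<'E'
from h import *
print(ctrl.read_state()['clock'])
for n,p in(('pl',(278.7,207.5)),('be',(139.8,213.3)),('ca',(207,212.5))):print(n,onz('scene1',[p],58))
print('bar',onz('scene1',[(369.4,176.4)],57),onz('side1',[(202,276)],57))
print('void',onz('scene1',[(340+103/6,160+(474-264)/6)],55))
grab('wrist','wrist1')
print(np.load('pics/wrist1.npz')['T'].round(2),np.load('pics/wrist1.npz')['K'])
E
```

```text
1.1
pl [[548.15504342  88.85591052  58.        ]]
be [[ 524.95803411 -314.17782649   58.        ]]
ca [[ 544.10447383 -119.7164288    58.        ]]
bar [[446.90681409 390.22082369  57.        ]] [[435.39458093 399.10305508  57.        ]]
void [[521.25134456 330.24339112  55.        ]]
[[-0.000e+00  9.500e-01  3.200e-01  8.111e+01]
 [ 1.000e+00  0.000e+00 -0.000e+00 -3.000e-02]
 [-0.000e+00  3.200e-01 -9.500e-01 -7.031e+01]
 [ 0.000e+00  0.000e+00  0.000e+00  1.000e+00]] [343.39249174 343.39249174 262.30380025 189.52750791]
```

Request:
{"method": "send_rows", "body": {
  "rows": [
    [[10.9,-20.6,5,0,0,0],[10.9,-20.6,5,0,0,0],[10.9,-20.6,5,0,0,0],[10.9,-20.6,5,0,0,0],[10.9,-20.6,5,0,0,0],[10.9,-20.6,5,0,0,0],[10.9,-20.6,5,0,0,0]]
  ]
}}

```text
clock: 1.85
eef_pos: [539.8, 87.9, 218.4]
tool_rot: [3.141, 0.002, 0.002]
force: [-0.6, -0.9, -0.4]
width: -0.2
gripper_force: 0.0
```

```bash
python3 - <<'E'
from h import *
s=ctrl.read_state();print(s['eef_pos'],s['tool_rot'])
grab('wrist','wrist2')
E
```

```text
[539.78779598  87.88194428 218.43657287] [3.14097369e+00 1.65637536e-03 1.85039421e-03]
```

View pics/wrist2.png

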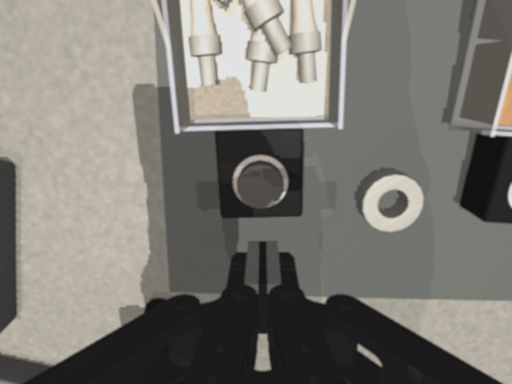

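Close view: the spark plug bin, its key cap centred at about (260,185), collar to the right at (393,203), closed fingertips at (262,243).

```bash
python3 - <<'E'
from h import *
print(onz('wrist2',[(260,185),(234,185),(287,185),(260,211)],58))
E
```

```text
[[547.00425072  89.34346638  58.        ]
 [546.98385793 107.68216391  58.        ]
 [547.02669278  70.29730958  58.        ]
 [527.2466566   89.35552046  58.        ]]
```

Request:
{"method": "send_rows", "body": {
  "rows": [
    [[0.75,-0.15,2,0,0,0],[0.75,-0.15,5,0,0,0],[0.75,-0.15,7,0,0,0],[0.75,-0.15,8,0,0,0],[0.75,-0.15,8.2,0,0,0],[0.75,-0.15,8.2,0,0,0]]
  ]
}}

```text
clock: 2.5
eef_pos: [547.9, 88.1, 137.7]
tool_rot: [3.141, -0.001, -0.001]
force: [-0.4, 0.5, -0.0]
width: -0.3
gripper_force: 0.0
```

Request:
{"method": "send_rows", "body": {
  "rows": [
    [[0,0,0.1,0,0,0],[0,0,0.2,0,0,0],[0,0,0.3,0,0,0],[0,0,0.4,0,0,0],[0,0,0.5,0,0,0],[0,0,0.6,0,0,0],[0,0,0.7,0,0,0],[0,0,0.7,0,0,0]]
  ]
}}

```text
clock: 3.3
eef_pos: [547.6, 88.9, 130.0]
tool_rot: [3.142, 0.0, -0.0]
force: [-0.5, -0.2, 0.2]
width: -0.1
gripper_force: 0.0
```

Request:
{"method": "send_rows", "body": {
  "rows": [
    [[0,0,0.1,0,0,0],[0,0,0.2,0,0,0],[0,0,0.3,0,0,0],[0,0,0.4,0,0,0],[0,0,0.4,0,0,0]]
  ]
}}

```text
clock: 3.8
eef_pos: [547.7, 89.0, 126.1]
tool_rot: [-3.142, -0.0, -0.0]
force: [-0.1, -0.0, 1.3]
width: 0.1
gripper_force: 0.7
```

Request:
{"method": "send_rows", "body": {
  "rows": [
    [[0,0,0.1,0,0,0],[0,0,0.2,0,0,0],[0,0,0.2,0,0,0]]
  ]
}}

```text
clock: 4.1
eef_pos: [547.7, 89.0, 124.0]
tool_rot: [-3.142, -0.0, -0.0]
force: [0.5, -0.6, 0.2]
width: -0.1
gripper_force: 0.6
```

Request:
{"method": "send_rows", "body": {
  "rows": [
    [[0,0,0.1,0,0,0],[0,0,0.2,0,0,0]]
  ]
}}

```text
clock: 4.3
eef_pos: [547.8, 88.9, 123.5]
tool_rot: [-3.141, -0.0, -0.0]
force: [-5.4, -0.7, 23.7]
width: -0.2
gripper_force: 11.8
```

Request:
{"method": "send_rows", "body": {
  "rows": [
    [[0,0,0.1,0,0,0],[0,0,0.2,0,0,0]]
  ]
}}

```text
clock: 4.5
eef_pos: [547.8, 88.9, 123.3]
tool_rot: [-3.141, -0.001, -0.0]
force: [-9.0, -1.1, 39.8]
width: -0.1
gripper_force: 20.0
```

Key bottomed out at tip height about 51 mm. Lift and go to the bearing bin.

Request:
{"method": "send_rows", "body": {
  "rows": [
    [[0,0,-2,0,0,0],[0,0,-6,0,0,0],[-0.5,4,-9.8,0,0,0],[-1,9,-9.8,0,0,0],[-1.5,14,-9.8,0,0,0],[-2.5,19,-9.8,0,0,0],[-2.5,24,-9.8,0,0,0],[-2.5,29,-9.8,0,0,0],[-2.5,34,-9.8,0,0,0],[-2.5,38,-9.8,0,0,0]]
  ]
}}

```text
clock: 5.5
eef_pos: [522.0, -293.8, 218.0]
tool_rot: [3.141, 0.0, -0.001]
force: [1.2, 0.6, -0.2]
width: -0.0
gripper_force: 0.0
```

Request:
{"method": "send_rows", "body": {
  "rows": [
    [[0,2,0,0,0,0],[0,2,0,0,0,0],[0,2,0,0,0,0]]
  ]
}}

```text
clock: 5.8
eef_pos: [522.3, -310.6, 217.6]
tool_rot: [-3.14, 0.001, -0.001]
force: [0.6, 0.5, 0.0]
width: 0.0
gripper_force: 0.0
```

```bash
python3 - <<'E'
from h import *
s=ctrl.read_state();print(s['eef_pos'],s['tool_rot'])
a=grab('wrist','wrist3')['pixels'];b=grab('scene','scene2')['pixels']
o=np.vstack([a[:,:,::-1],cv2.resize(b[190:240,256:306,::-1],(200,200)) if 0 else a[:0,:,::-1]])
t=np.zeros((384,800,3),np.uint8);t[:,:512]=a[:,:,::-1];t[:280,512:792]=cv2.resize(b[188:234,256:302,::-1],(280,280),interpolation=cv2.INTER_CUBIC)
cv2.imwrite('pics/v3.png',t)
E
```

```text
[ 522.29653766 -310.64859091  217.6115477 ] [-3.14032761e+00  6.52428401e-04 -9.15026486e-04]
```

View pics/v3.png

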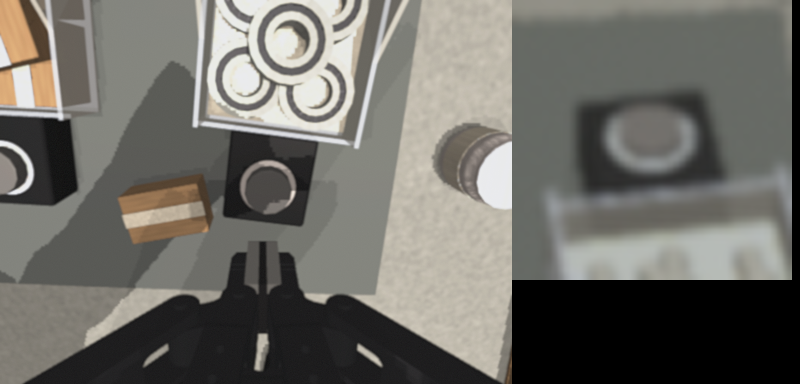

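The plug key now sits visibly lower. The bearing bin's cap is centred at about (269,188), with the small carton to its left at (166,210).

```bash
python3 - <<'E'
from h import *
print(onz('wrist3',[(269,188)],58))
E
```

```text
[[ 527.71339547 -315.24828051   58.        ]]
```

Request:
{"method": "send_rows", "body": {
  "rows": [
    [[0.5,0.45,2,0,0,0],[0.5,0.45,5,0,0,0],[0.5,0.45,7.5,0,0,0],[0.5,0.45,8.2,0,0,0],[0.5,0.45,8.4,0,0,0],[0.5,0.45,8.4,0,0,0]]
  ]
}}

```text
clock: 6.5
eef_pos: [528.3, -315.1, 134.9]
tool_rot: [3.141, -0.001, 0.001]
force: [-0.4, 0.6, -1.1]
width: 0.3
gripper_force: 0.0
```

Request:
{"method": "send_rows", "body": {
  "rows": [
    [[0,0,0.1,0,0,0],[0,0,0.2,0,0,0],[0,0,0.3,0,0,0],[0,0,0.4,0,0,0],[0,0,0.5,0,0,0],[0,0,0.6,0,0,0],[0,0,0.7,0,0,0],[0,0,0.8,0,0,0]]
  ]
}}

```text
clock: 7.3
eef_pos: [527.7, -315.7, 126.3]
tool_rot: [3.141, -0.0, -0.0]
force: [0.1, 0.7, 3.0]
width: -0.2
gripper_force: 1.4
```

Request:
{"method": "send_rows", "body": {
  "rows": [
    [[0,0,0.1,0,0,0],[0,0,0.2,0,0,0],[0,0,0.3,0,0,0]]
  ]
}}

```text
clock: 7.6
eef_pos: [527.7, -315.7, 123.6]
tool_rot: [3.141, -0.0, -0.0]
force: [-2.0, 1.9, 13.7]
width: -0.6
gripper_force: 6.6
```

Request:
{"method": "send_rows", "body": {
  "rows": [
    [[0,0,0.1,0,0,0],[0,0,0.2,0,0,0]]
  ]
}}

```text
clock: 7.8
eef_pos: [527.8, -315.7, 123.5]
tool_rot: [3.141, -0.001, -0.0]
force: [-5.3, 3.0, 27.2]
width: -0.2
gripper_force: 13.5
```

Request:
{"method": "send_rows", "body": {
  "rows": [
    [[0,0,-2,0,0,0],[0,0,-6,0,0,0],[0,-4,-10,0,0,0],[-8,-70.7,-10,0,0,0],[-8,-70.7,-10,0,0,0],[-8,-70.7,-10,0,0,0],[-8,-70.7,-10,0,0,0],[-8,-70.7,-10,0,0,0],[-8,-70.7,-10,0,0,0],[-8,-70.7,-10,0,0,0]]
  ]
}}

```text
clock: 8.8
eef_pos: [485.6, 69.2, 218.7]
tool_rot: [3.142, 0.0, -0.0]
force: [0.6, 0.1, -1.0]
width: -0.3
gripper_force: 0.0
```

Request:
{"method": "send_rows", "body": {
  "rows": [
    [[-4.5,-31.5,0,0,0,0],[-4.5,-31.5,0,0,0,0],[-4.5,-31.5,0,0,0,0],[-4.5,-31.5,0,0,0,0],[-4.5,-31.5,0,0,0,0],[-4.5,-31.5,0,0,0,0],[-4.5,-31.5,0,0,0,0],[-4.5,-31.5,0,0,0,0],[-4.5,-31.5,0,0,0,0]]
  ]
}}

```text
clock: 9.7
eef_pos: [441.4, 381.0, 218.4]
tool_rot: [3.139, 0.001, -0.001]
force: [1.1, -0.5, -0.0]
width: -0.1
gripper_force: 0.0
```

```bash
python3 - <<'E'
from h import *
s=ctrl.read_state();print(s['eef_pos'],s['tool_rot'])
a=grab('wrist','wrist4')['pixels'];b=grab('scene','scene3')['pixels']
t=np.zeros((384,800,3),np.uint8);t[:,:512]=a[:,:,::-1];t[:280,512:792]=cv2.resize(b[195:241,118:164,::-1],(280,280),interpolation=cv2.INTER_CUBIC)
cv2.imwrite('pics/v4.png',t)
E
```

```text
[441.35871823 380.99511426 218.39477734] [ 3.13945002e+00  5.07947610e-04 -6.11946731e-04]
```

View pics/v4.png

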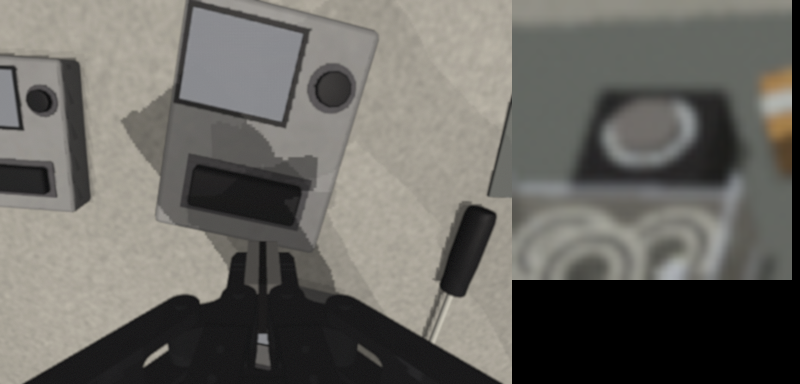

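The bearing key is down too. The big console is under the tool: bar centre at about (244,195), round key at (334,89), smaller look-alike at the left.

```bash
python3 - <<'E'
from h import *
p=onz('wrist4',[(244,195),(190,180),(299,208)],57);q=onz('wrist4',[(334,89)],55)
print(p,q,np.linalg.norm(p[0]-q[0]),np.linalg.norm(p[1]-p[2]))
E
```

```text
[[440.9688158  393.66233436  57.        ]
 [452.25038725 431.56249224  57.        ]
 [430.90296834 353.98124529  57.        ]] [[513.87953246 333.44622008  55.        ]] 94.58304828408704 80.46466412294987
```

Request:
{"method": "send_rows", "body": {
  "rows": [
    [[0,-1.2,2,0,0,0],[0,-1.2,5,0,0,0],[0,-1.2,7.5,0,0,0],[0,-1.2,8.2,0,0,0],[0,-1.2,8.4,0,0,0],[0,-1.2,8.4,0,0,0]]
  ]
}}

```text
clock: 10.4
eef_pos: [442.3, 393.8, 135.7]
tool_rot: [-3.141, -0.001, -0.002]
force: [-0.5, -0.4, -0.6]
width: -0.1
gripper_force: 0.0
```

Request:
{"method": "send_rows", "body": {
  "rows": [
    [[0,0,0.2,0,0,0],[0,0,0.4,0,0,0],[0,0,0.6,0,0,0],[0,0,0.7,0,0,0],[0,0,0.8,0,0,0],[0,0,0.9,0,0,0]]
  ]
}}

```text
clock: 11.0
eef_pos: [441.6, 394.6, 126.3]
tool_rot: [-3.141, -0.001, -0.0]
force: [-0.0, 0.2, 3.0]
width: -0.1
gripper_force: 1.7
```

Request:
{"method": "send_rows", "body": {
  "rows": [
    [[0,0,0.1,0,0,0],[0,0,0.2,0,0,0],[0,0,0.3,0,0,0]]
  ]
}}

```text
clock: 11.3
eef_pos: [441.6, 394.6, 123.5]
tool_rot: [-3.141, -0.001, -0.0]
force: [-1.9, 0.3, 15.2]
width: -0.1
gripper_force: 7.6
```

Request:
{"method": "send_rows", "body": {
  "rows": [
    [[0,0,0.1,0,0,0],[0,0,0.2,0,0,0]]
  ]
}}

```text
clock: 11.5
eef_pos: [441.7, 394.7, 123.2]
tool_rot: [-3.14, -0.001, -0.0]
force: [-3.9, -3.2, 28.5]
width: -0.0
gripper_force: 13.8
```

The bar is on its stop (28 N at a tip height of about 50.5 mm). Release it.

Request:
{"method": "send_rows", "body": {
  "rows": [
    [[0,0,-1,0,0,0],[0,0,-3,0,0,0],[0,0,-7,0,0,0],[0,0,-12,0,0,0],[0,0,-15,0,0,0],[0,0,-15,0,0,0],[0,0,-15,0,0,0]]
  ]
}}

```text
clock: 12.2
eef_pos: [440.9, 394.1, 270.8]
tool_rot: [3.141, 0.0, -0.0]
force: [-0.9, -0.2, -1.2]
width: 0.2
gripper_force: 0.0
```

```bash
python3 - <<'E'
from h import *
grab('wrist','wrist5');grab('scene','scene4')
a=cv2.imread('pics/scene4.png');o=cv2.imread('pics/scene1.png')
c=lambda i:cv2.resize(i[150:240,115:315],(800,360)[:2] and (660,297),interpolation=cv2.INTER_CUBIC)
cv2.imwrite('pics/v5.png',np.vstack([c(o),c(a)]))
E
```

```text
(no output)
```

View pics/v5.png

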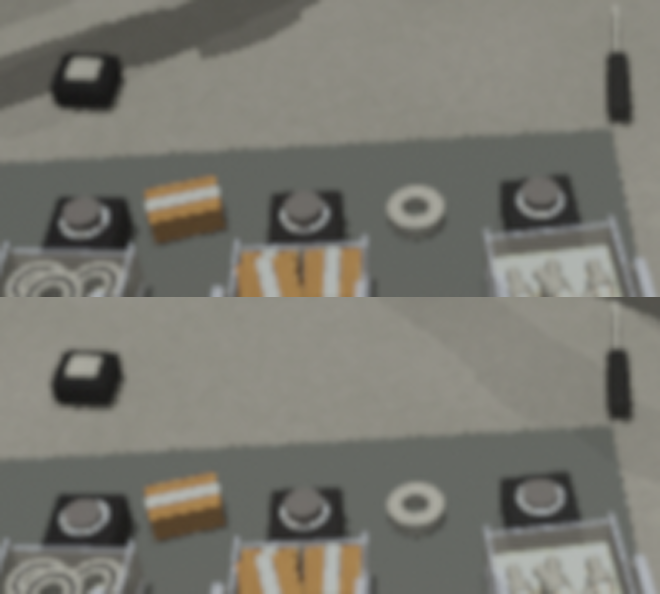

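Before/after comparison: the bearing and plug caps are lower, the carton key is still up, and nothing has shifted. Handing in.

```bash
python3 -c "
from cell import ctrl;print(ctrl.finish_job())"
```

```text
the job is handed in; nothing more can be done
None
```

I pressed the spark plug key and then the bearing key fully down, and both stayed down; I then pressed the console bar to its stop and released it. I did not touch the carton key or the small round key, and I handed the job in after about 12 s of robot time; no verdict came back.

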